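# Unhook the press weight and set it on the mended dish

## Robot

A 6-joint arm with a two-finger parallel gripper is mounted at the origin on the work surface. World frame = base frame: x ahead of the robot, y to its left, z up, the work surface at z = 0. Lengths are in m, angles in rad, forces in N, time in s.
With the tool pointing down it reaches from about 0.35 to 0.775 m from the base axis. Payload 7.3 kg.
Tool frame: the origin (TCP) lies at the very end of the fingers, on their centre line; the grasp point (between the pads) lies 19 mm behind it; z points along the fingers, y is the direction in which the jaws open and shut (so a half turn about z gives the same grasp; the last joint's range is limited). The gripper opens to 92 mm and grips with 3 to 60 N. Pads are 19 mm wide; open, the fingers measure 130 mm over their backs; the gripper's body (75 mm by 190 mm) begins 47 mm behind the grasp point.
Start: joints at [1.05, 0.342, 1.524, -0, 1.275, -0.146], TCP at [0.192, 0.489, 0.227] pointing down, gripper open.
Joint ranges: [-2.53, 2.53], [-0.77, 2.02], [0.04, 2.7], [-1, 4.14], [0.28, 2.66], [-3.11, 3.11]. Speed limits (rad/s): [2.57, 2.57, 3.14, 3.14, 3.14, 3.14].

## Interface

Orientations are given as [roll, pitch, yaw] about the fixed x, y, z axes, in that order (R = Rz(yaw) Ry(pitch) Rx(roll)).
In Python, from cell import robot gives the robot as it stands.
- The arm moves only by the shell command python3 -m pendant 'ROWS' [OPENING] [FORCE]. ROWS is JSON, a list of rows, each a list of 2 entries, a list of its own where there are three numbers: the shift along the tool's x, y, z in mm, then the turn about the tool's z in degrees. In form: [[[x, y, z], turn], ...]. A call has 1 to 10 rows; each row is the pose to reach, as a shift and turn from the pose measured when the call began, along the tool's axes at that moment; what a row does not reach only later rows make up. A row lasts 1/12 s, in which the tool goes at most 41.7 mm and 7.16 degrees, less where a joint would pass 70% of its speed; a pose out of reach is approached as far as the arm can. A call with a gripper value outside its range is refused whole. OPENING is the opening, from 0 (shut) to 1 (fully open), set as the call begins (- or left out, the last holds). The fingers move at their own pace and stop on an object; FORCE is the grip in N (left out, the last holds). Time passes only in rows, so rows that repeat a pose let the fingers close. It gives the time, the measured TCP pose, the force and the opening at its end, in the units of the state.
- robot.observe(): the state, without advancing time (a new reading comes with each control period).
- robot.read_camera(name): name is "side" or "top" or "wrist"; returns the picture (420x560x3 uint8, red, green, blue); there is no depth.
- robot.calibration(name): a dict with "vfov" (degrees; the focal length in pixels is half the picture's height over the tangent of half this angle, whatever the lens; pixels are square), "cx", "cy" (the principal point, pixels), "k1" (the pictures are not rectified: a ray, as slopes to the right and down, at radius r is drawn at 1 + k1 r^2 times it, then the intrinsics apply), "rvec" (rotation vector, rad) and "tvec" (3), from world to camera coordinates, as OpenCV has them. Camera axes: x right, y down, z forward; pixel columns grow to the right and rows downward; lengths in m; the calibration is good to about 2 mm. A picture is of the moment at which its call begins: read the wrist's pose just before it. calibration takes no time and is no camera call; for the wrist camera it gives the pose at the moment of the call.
- robot.hand_in(): hands the job in, once; it reports no verdict.
Trained networks look in the newest picture that a camera, given by its name, has taken for a name from the list of things; names that differ only in an ending like _2 or _b are one class to them, and where a whole thing is asked for, a point or a joint stands for the part that bears it (a point fixed in the world has none). Each returns a list of dicts, best first, with "p" (0 to 1); they miss things now and then, are a little off and sometimes report something else, mostly with a low value. They report only what shows in the picture. A call takes as long as a camera call. They do not tell look-alikes from the thing itself.
- robot.find_in(camera, query): "xy" ([column, row] as shares, 0 to 1, of the picture: columns of its width, rows of its height, amid what is visible of it).
The state is a dict: "time": time; "qpos": joint angles; "qvel": joint speeds; "joint_efforts": joint torques, N m; "tool_pos": TCP position; "tool_rot": TCP orientation; "contact_force": force on the tool from outside, world axes, zero at the start; "torque": the same for the moment, N m; "opening": finger opening in m.
Only numpy, scipy, OpenCV 4.12 (cv2) and the standard library are available. Lean on these libraries where they do the work, as an engineer would, in place of code of your own. Each camera call takes 0.05 s, during which the arm holds its last target.

## Task

Take the steel press weight off the safety hook: holding it by its bail, press the hook's sprung keeper back with the bail itself until the bail clears the hook's nose, lift it and draw it off forward without forcing it against nose or stops and without the gripper pushing on the hook. Then set it down gently and upright in the middle of the cork disc on the mended dish and let go, leaving the other things on the table where they are.

Things in the scene. Friction and masses are not known exactly. Their poses are not given: they have to be found in the camera images.
- hook: Fixed stand: grey post (24 mm wide, 52 to 72 mm behind the origin) holding a level steel arm, 14 mm wide, that points forward along the stand's own -x. Origin on the table, vertically under the middle of the hanging bail's cross-bar; +x runs back to the post, y along the cross-bar, z up. All of it stays below 167 mm. Foot plate 10 mm thick, 35 to 135 mm behind the origin, 110 mm wide
- hook_seat (a point): Top of the arm under the cross-bar, 145 mm above the table, axes as the stand's. A 6 mm ridge on the arm lies just in front of the hanging bar. To come off, the bar goes back (+x), straight up between nose and stops, and, raised 25 to 45 mm, forward (-x) by 80 mm or more; only then higher, as the arm runs through the bail
- hook_mouth (a point): Point at x = +6, z = +15 mm from the seat point, in the mouth. Dark cheek plates beside the arm (22 mm over both, reaching 14 mm below the seat) carry a nose over the bar (underside 9, top 15 mm above the seat; reaching up to 28 mm in front of it) and two rigid stops behind (top 12 mm above the seat). Nose edge to stops is 15 mm, the bar 12 mm deep: it rises only in the last 3 mm before the stops
- hook_front (a point): Front end of the arm, 12 mm before the seat point. The cheek plates (nose and stops together) are clamped along the arm by hand: the bar must go back between about 3 and 15 mm from where it hangs to clear the nose, and meets the stops 3 mm later. It differs each time and is not measured: feel for the rigid stops, then ease off 1 to 2 mm. Keep forces on hook and stops below 20 N
- keeper (a joint): Sprung keeper: upright steel tongue 6 mm wide, 4 mm thick, in the middle of the arm behind the bar, top 20 mm above the seat, hinged 28 mm below it. In rad: 0 = upright, shut (up to 0.5 mm behind the hanging bar); grows as the bar pushes it back, about 0.032 per mm. The bar needs about 4 N to start it, 7.5 N at 17 mm. It springs shut under the bar once that has risen 20 mm
- weight: Loose steel press weight, 0.5 to 0.7 kg, one rigid piece: round disc 56 mm across, 30 mm high, and on it a stiff bail of flat strap: two upright legs, each 12 mm deep (x) and 5 mm thick (y), 54 mm over their outsides along y, joined by a cross-bar 12 mm deep (x), 6 mm high; 75 mm free height between disc and bar. Origin under the disc's centre; axes as the hook's while it hangs
- bail (a point): Middle of the bail's cross-bar, half-way up the bar (3 mm below its top), 148 mm above the table while hanging. The bail can be gripped from above across the outsides of its legs (54 mm, closing along y), 5 to 25 mm below this point; the bar has 3 mm of free height under the nose
- foot (a point): Centre of the weight's underside, 108 mm below bail; it hangs 40 mm above the table. z up the weight's axis
- press: Fixed press place: plywood board 130 x 130 x 12 mm with a mended white ceramic dish (122 mm across, 24 mm high) face down on it and a cork disc on the dish's foot. Origin at the board's underside centre, z up
- cork_top (a point): Centre of the top of the cork disc (72 mm across), 41 mm above the table, z up; the weight is to stand here
- plain_weight: bystander: steel weight 50 mm across, 50 mm high with a small knob and no bail, standing on the table; origin at its underside
- jar: bystander: small amber glass jar, 44 mm across, 55 mm high; origin at its underside
- bowl: bystander: white ceramic bowl, 110 mm across, 45 mm high; origin at its underside
- brush: bystander: brush 170 mm long lying on the table; origin at its middle, on the table
- phone: bystander: flat black telephone 150 x 72 x 9 mm; origin at its underside
- tape: bystander: paper ring (tape roll) 90 mm across, 20 mm high; origin at its underside
- cup: bystander: blue ceramic cup 72 mm across, 70 mm high; origin at its underside
Mind the look-alikes: they are no part of the job. What is shaped like the press but black is not meant.

How it is judged:
By the outcome, as a careful person would: the job done as asked, in the order asked, and still so for the second after the job is handed in, with the robot touching nothing.
It also fails if it takes over 61 s, if anything falls off the work surface, if the arm or the gripper's body presses on something with over 40 N, if the wrist force passes 120 N, or if a joint passes its speed limit or range.

## Working session

There is one attempt and no reset: what is moved stays moved. The work goes in short steps, Python scripts to look and compute and a shell command to move; the robot and the scene stay as the last step left them, time stands still between calls to the robot, and variables do not carry over. Pictures are saved under pics/ and viewed, and the job is handed in when it is done.

```bash
ls; mkdir -p pics; cat > h.py <<'E'
import numpy as np, cv2, json
from cell import robot
def K(c):
    f=210/np.tan(np.radians(c['vfov'])/2)
    return f
def ray(c,uv):
    f=K(c); d=np.array([(uv[0]-c['cx'])/f,(uv[1]-c['cy'])/f]); s=d.copy()
    for _ in range(30): s=d/(1+c['k1']*(s@s))
    R=cv2.Rodrigues(np.array(c['rvec'],float))[0]; t=np.array(c['tvec'],float)
    v=R.T@np.array([s[0],s[1],1]); return -R.T@t, v/np.linalg.norm(v)
def proj(c,P):
    R=cv2.Rodrigues(np.array(c['rvec'],float))[0]; p=R@np.array(P,float)+np.array(c['tvec'],float)
    s=p[:2]/p[2]; s=s*(1+c['k1']*(s@s)); f=K(c); return np.array([c['cx']+f*s[0],c['cy']+f*s[1]])
def tri(rs):
    A=np.zeros((3,3));b=np.zeros(3)
    for o,d in rs:
        M=np.eye(3)-np.outer(d,d);A+=M;b+=M@o
    p=np.linalg.solve(A,b); return p,[np.linalg.norm((np.eye(3)-np.outer(d,d))@(p-o))*1000 for o,d in rs]
def atz(c,uv,z):
    o,d=ray(c,uv); return o+d*(z-o[2])/d[2]
def save(name,fn):
    im=robot.read_camera(name); cv2.imwrite('pics/'+fn,im[:,:,::-1]); np.save('pics/'+fn+'.npy',im); json.dump({k:np.array(v).tolist() for k,v in robot.calibration(name).items()},open('pics/'+fn+'.json','w')); return im
E
python3 - <<'E'
from h import *
print(robot.observe())
for n in ('side','top'):
    save(n,n+'0.png'); c=robot.calibration(n); print(n,c)
    for q in ('hook','weight','bail','press','cork_top','keeper'):
        print(q,[(round(r['p'],2),np.round(np.array(r['xy'])*[560,420],1).tolist()) for r in robot.find_in(n,q)][:4])
E
```

```text
pics
{'time': 0.0, 'qpos': array([ 1.05000081e+00,  3.42700523e-01,  1.52502236e+00,  2.76447217e-05,
        1.27537820e+00, -1.46019784e-01]), 'qvel': array([-0.0004133 ,  0.00051727, -0.000137  , -0.00022112,  0.00078563,
        0.00088981]), 'joint_efforts': array([-2.07384505e-04, -4.31255150e+01, -2.44218081e+01,  7.17270887e-02,
        5.61798178e-02, -1.41523115e-04]), 'tool_pos': array([0.19196214, 0.4882142 , 0.22605461]), 'tool_rot': array([-3.14010412e+00, -2.45633260e-04,  2.76680867e+00]), 'contact_force': array([-0.24386443, -0.54995204, -0.0286212 ]), 'torque': array([ 0.01520235, -0.01309976,  0.03153996]), 'opening': 0.09197807472681213}
side {'vfov': 57.31667896438763, 'cx': 281.46744349195035, 'cy': 201.74431766409177, 'k1': 0.014435539160879458, 'rvec': array([ 2.00768809, -0.65809455,  0.35284254]), 'tvec': array([-0.37268602,  0.25297027,  0.96088396])}
hook [(0.66, [349.4, 247.1])]
weight [(0.65, [334.0, 249.9])]
bail [(0.71, [333.1, 248.4]), (0.46, [352.1, 250.2])]
press [(0.81, [276.7, 201.5]), (0.73, [169.4, 215.8])]
cork_top [(0.94, [164.9, 214.0]), (0.79, [272.0, 198.8])]
keeper []
top {'vfov': 42.825282324700936, 'cx': 277.3593400360845, 'cy': 207.87866637633022, 'k1': -0.05858251630390032, 'rvec': array([ 2.14656823, -2.08508876,  0.21147128]), 'tvec': array([-0.03164934,  0.47766328,  1.4426036 ])}
hook [(0.92, [341.0, 183.7])]
weight [(0.65, [339.5, 211.3])]
bail [(0.74, [342.7, 206.2])]
press [(0.75, [138.0, 312.3]), (0.71, [202.6, 174.9])]
cork_top [(0.72, [203.1, 173.4]), (0.64, [140.5, 312.5])]
keeper []
```

View pics/side0.png

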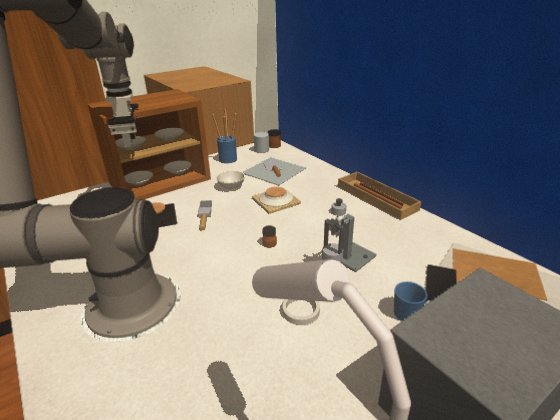

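View pics/top0.png

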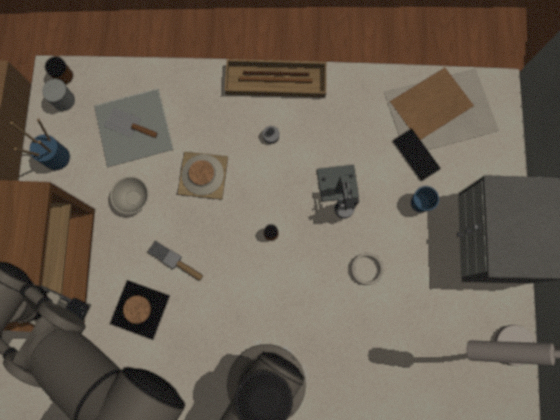

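```bash
python3 - <<'E'
import cv2
for n,(x,y,w,h) in {'side':(280,180,130,110),'top':(290,120,110,130)}.items():
    im=cv2.imread(f'pics/{n}0.png')[y:y+h,x:x+w]; s=min(790/w,590/h); s=int(s); cv2.imwrite(f'pics/{n}0z.png',cv2.resize(im,None,fx=s,fy=s,interpolation=cv2.INTER_CUBIC)); print(n,s)
E
```

```text
side 5
top 4
```

View zooms.

View pics/side0z.png

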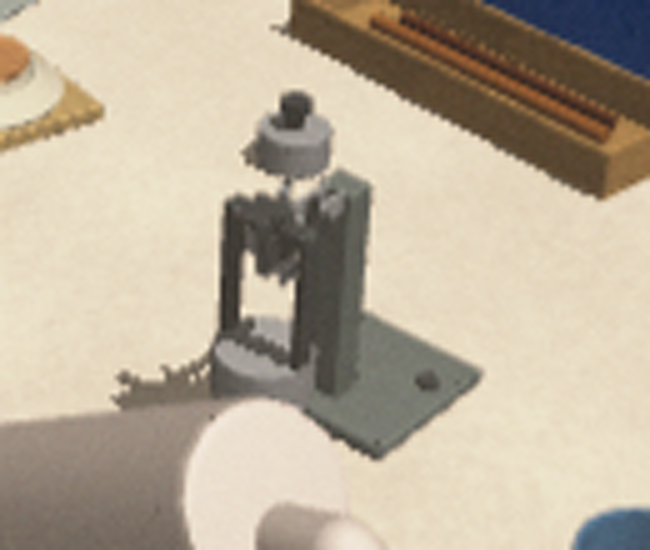

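View pics/top0z.png

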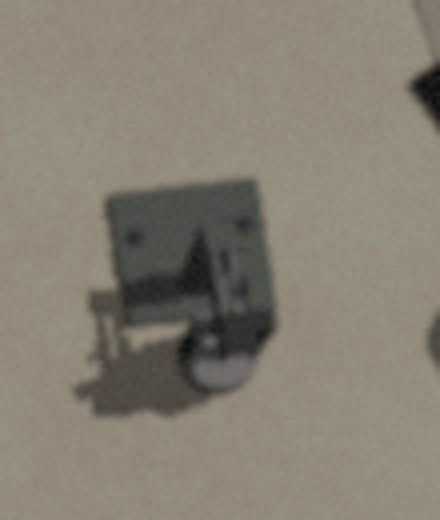

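```bash
python3 - <<'E'
from h import *
cs={n:robot.calibration(n) for n in('side','top')}
s,t=cs['side'],cs['top']
print('cork',tri([ray(s,[275,192]),ray(t,[202.8,174])]), atz(t,[202.8,174],.041),atz(s,[275,192],.041))
print('weight',tri([ray(s,[334,250]),ray(t,[339.5,211.3])]))
print('bail',tri([ray(s,[339,207]),ray(t,[342.7,206.2])]), atz(t,[342.7,206.2],.148))
for u in ([317,168],[355,165],[358,205],[321,208]): print('plate',atz(t,u,.01))
print(robot.calibration('wrist')['tvec'])
E
```

```text
cork (array([0.57176171, 0.19636127, 0.0409331 ]), [np.float64(0.1901406558852729), np.float64(0.19014065588520868)]) [0.57157168 0.19643758 0.041     ] [0.57188808 0.19621392 0.041     ]
weight (array([ 0.4802838 , -0.19560227,  0.06028916]), [np.float64(10.630940793864655), np.float64(10.630940793864749)])
bail (array([ 0.47544832, -0.1949207 ,  0.19324203]), [np.float64(20.97794548593061), np.float64(20.9779454859306)]) [ 0.46753281 -0.18762442  0.148     ]
plate [ 0.60744225 -0.12919992  0.01      ]
plate [ 0.61985771 -0.23967395  0.01      ]
plate [ 0.50122665 -0.24820217  0.01      ]
plate [ 0.48935509 -0.14226891  0.01      ]
[-0.52605649 -0.0383686   0.39122181]
```

```bash
python3 - <<'E'
from h import *
from scipy.spatial.transform import Rotation as Ro
cs={n:robot.calibration(n) for n in('side','top')}
s,t=cs['side'],cs['top']
print('lamp',tri([ray(s,[257,282]),ray(t,[470,352])]),tri([ray(s,[335,285]),ray(t,[550,355])]))
o=robot.observe(); c=robot.calibration('wrist'); R=cv2.Rodrigues(c['rvec'])[0]; T=Ro.from_euler('xyz',o['tool_rot']).as_matrix()
print('cam in tool',T.T@(-R.T@c['tvec']-o['tool_pos']),'axes(cols=cam x,y,z in tool)\n',np.round(T.T@R.T,3),c['vfov'])
print(T.round(3))
def rel(P): print(P,(T.T@(np.array(P)-o['tool_pos'])*1000).round())
for P in ([.38,.27,.3],[.45,.05,.3],[.40,-.20,.30],[.44,-.20,.32]): rel(P)
E
```

```text
lamp (array([ 0.11242553, -0.44282537,  0.32544778]), [np.float64(4.23343013620197), np.float64(4.233430136201939)]) (array([ 0.11965879, -0.57961525,  0.41311562]), [np.float64(2.5233616326165444), np.float64(2.523361632616613)])
cam in tool [ 0.08227042  0.00075187 -0.158045  ] axes(cols=cam x,y,z in tool)
 [[-0.    -0.953 -0.304]
 [ 1.    -0.001  0.001]
 [-0.001 -0.304  0.953]] 70.6461735070771
[[-0.931  0.366  0.   ]
 [ 0.366  0.931  0.   ]
 [-0.     0.    -1.   ]]
[0.38, 0.27, 0.3] [-255. -135.  -73.]
[0.45, 0.05, 0.3] [-400. -314.  -73.]
[0.4, -0.2, 0.3] [-445. -565.  -73.]
[0.44, -0.2, 0.32] [-483. -550.  -93.]
```

```bash
python3 -m pendant '[[[-35,-18,-20],0],[[-70,-36,-40],0],[[-105,-54,-60],0],[[-140,-72,-73],-5],[[-180,-98,-73],-10],[[-210,-120,-73],-15],[[-245,-142,-73],-20],[[-275,-168,-73],-25],[[-300,-198,-73],-27],[[-325,-230,-73],-27]]' 1
python3 - <<'E'
from h import *
from scipy.spatial.transform import Rotation as Ro
o=robot.observe();T=Ro.from_euler('xyz',o['tool_rot']).as_matrix()
print(o['tool_rot'],T.round(3))
for P in ([.45,.0,.3],[.42,-.195,.30]): print((T.T@(np.array(P)-o['tool_pos'])*1000).round())
E
```

```text
time: 1.53
tool_pos: [0.4105, 0.1557, 0.2998]
tool_rot: [3.141, 0.001, -3.043]
contact_force: [1.1, -0.6, 0.7]
opening: 0.0919
[ 3.14145581e+00  5.34402124e-04 -3.04299321e+00] [[-0.995 -0.098  0.001]
 [-0.098  0.995  0.   ]
 [-0.001  0.    -1.   ]]
[ -24. -159.   -0.]
[  25. -350.   -0.]
```

```bash
python3 -m pendant '[[[0,-38,0],0],[[0,-76,0],0],[[0,-114,0],0],[[0,-152,0],0],[[5,-190,0],0],[[10,-228,0],0],[[15,-266,0],0],[[20,-304,0],0],[[25,-340,0],0],[[25,-350,0],0]]'
python3 -m pendant '[[[0,0,0],0],[[0,0,0],0]]'
python3 - <<'E'
from h import *
save('wrist','w1.png')
for q in ('hook','weight','bail','hook_seat','hook_mouth','keeper'):
    print(q,[(round(r['p'],2),np.round(np.array(r['xy'])*[560,420],1).tolist()) for r in robot.find_in('wrist',q)][:4])
E
```

```text
time: 2.37
tool_pos: [0.4195, -0.1995, 0.2995]
tool_rot: [-3.14, 0.0, -3.047]
contact_force: [0.4, 0.0, 0.8]
opening: 0.0919
time: 2.53
tool_pos: [0.4193, -0.1997, 0.2993]
tool_rot: [-3.141, -0.0, -3.049]
contact_force: [0.0, 0.2, -0.5]
opening: 0.0919
hook [(0.58, [277.1, 263.9])]
weight [(0.68, [273.9, 225.1]), (0.39, [275.4, 263.9])]
bail [(0.64, [273.5, 223.1])]
hook_seat [(0.58, [276.1, 260.7])]
hook_mouth [(0.88, [277.6, 261.5])]
keeper []
```

View pics/w1.png

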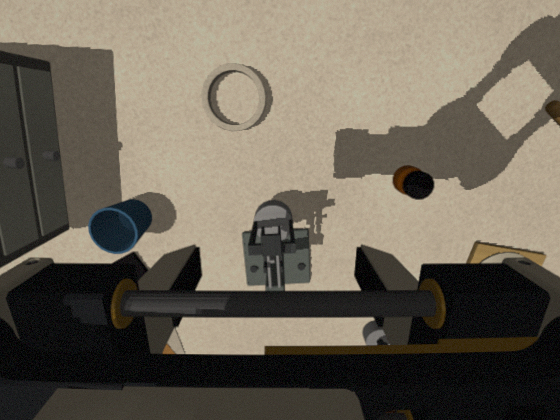

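```bash
python3 - <<'E'
import cv2
im=cv2.imread('pics/w1.png')[195:295,235:325]; cv2.imwrite('pics/w1z.png',cv2.resize(cv2.convertScaleAbs(im,alpha=1.6,beta=15),None,fx=6,fy=6,interpolation=cv2.INTER_CUBIC))
E
```

```text
(no output)
```

View pics/w1z.png

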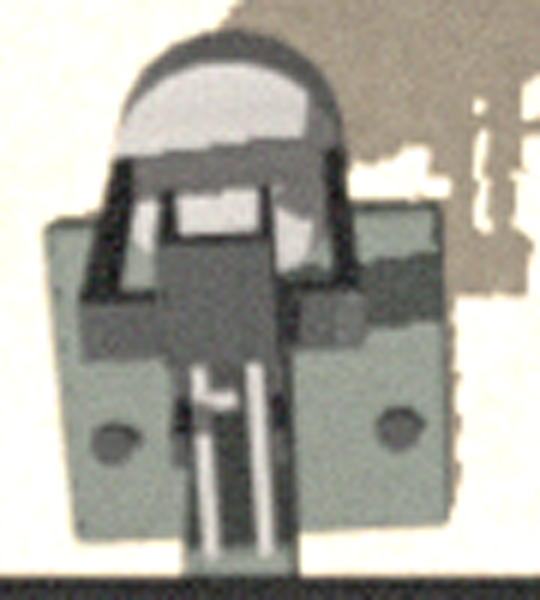

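```bash
cat > w.py <<'E'
from h import *
def load(fn): return {k:(np.array(v) if isinstance(v,list) else v) for k,v in json.load(open('pics/'+fn+'.json')).items()}
E
python3 - <<'E'
from w import *
c=load('w1.png')
f=lambda z:[z[0]/6+235,z[1]/6+195]
L=[atz(c,f(p),.151) for p in ((82,303),(82,360))]; Rr=[atz(c,f(p),.151) for p in ((367,290),(367,348))]
for p in L+Rr: print(p.round(4))
l=sum(L)/2;r=sum(Rr)/2;d=l-r;print('c',(l+r)/2,'len',np.linalg.norm(d),'yaw',np.degrees(np.arctan2(-d[0],d[1])), 'depth',L[1]-L[0])
P=[atz(c,f(p),.01) for p in ((45,220),(437,200),(448,522),(80,540))]
for p in P: print(p.round(4))
# post top at z=.167? cheek block
for a,b in ((0,1),(3,2)):
    d=P[a]-P[b]; print('yaw',np.degrees(np.arctan2(-d[0],d[1])),np.linalg.norm(d))
for a,b in ((0,3),(1,2)):
    d=P[b]-P[a]; print('yaw',np.degrees(np.arctan2(d[1],d[0])),np.linalg.norm(d))
m=sum(P)/4; print('mid',m)
for y in (-185,): pass
t=load('top0.png');s=load('side0.png')
print(robot.observe()['tool_rot'])
for z in (m,): 
  for yw in (4,5,6): print(m[:2]-.085*np.array([np.cos(np.radians(yw)),np.sin(np.radians(yw))]))
# arm block centre lines
for p in ((160,240),(275,240),(170,360),(290,360)): print(atz(c,f(p),.160).round(4))
E
```

```text
[ 0.4813 -0.2254  0.151 ]
[ 0.4932 -0.2246  0.151 ]
[ 0.4736 -0.1722  0.151 ]
[ 0.4856 -0.1708  0.151 ]
c [ 0.48342049 -0.19823561  0.151     ] len 0.0540294049362203 yaw -171.84499513826313 depth [0.01186746 0.00075267 0.        ]
[ 0.5238 -0.2458  0.01  ]
[ 0.508  -0.1408  0.01  ]
[ 0.6063 -0.1252  0.01  ]
[ 0.6222 -0.2301  0.01  ]
yaw -171.47267691756494 0.10618952582533311
yaw -171.40794668291934 0.10616348208903251
yaw 9.060835593251626 0.09965076273731834
yaw 9.046447802905679 0.09953058916449474
mid [ 0.56506406 -0.18548885  0.01      ]
[-3.13985673e+00  4.62957766e-04 -3.04521795e+00]
[ 0.48027111 -0.19141815]
[ 0.48038751 -0.19289709]
[ 0.4805297  -0.19437377]
[ 0.4633 -0.2115  0.16  ]
[ 0.4614 -0.1908  0.16  ]
[ 0.4871 -0.2078  0.16  ]
[ 0.485  -0.1857  0.16  ]
```

```bash
python3 -m pendant '[[[-20,-1,25],-1],[[-40,-3,50],-2],[[-63,-4,75],-3.2],[[-63,-4,95],-3.2],[[-63,-4,106],-3.2],[[-63,-4,109],-3.2],[[-63,-4,109],-3.2]]'
python3 - <<'E'
from w import *
save('wrist','w2.png')
im=cv2.imread('pics/w2.png')[180:330,190:370]; cv2.imwrite('pics/w2z.png',cv2.resize(cv2.convertScaleAbs(im,alpha=1.6,beta=15),None,fx=4,fy=4,interpolation=cv2.INTER_CUBIC))
print(robot.observe()['tool_pos'],robot.observe()['tool_rot'])
E
```

```text
time: 3.47
tool_pos: [0.4826, -0.1959, 0.1902]
tool_rot: [-3.141, -0.001, -2.989]
contact_force: [-0.0, 0.2, 0.7]
opening: 0.0918
[ 0.48301059 -0.196351    0.19119697] [-3.13965671e+00  5.73792306e-04 -2.98892456e+00]
```

View pics/w2z.png

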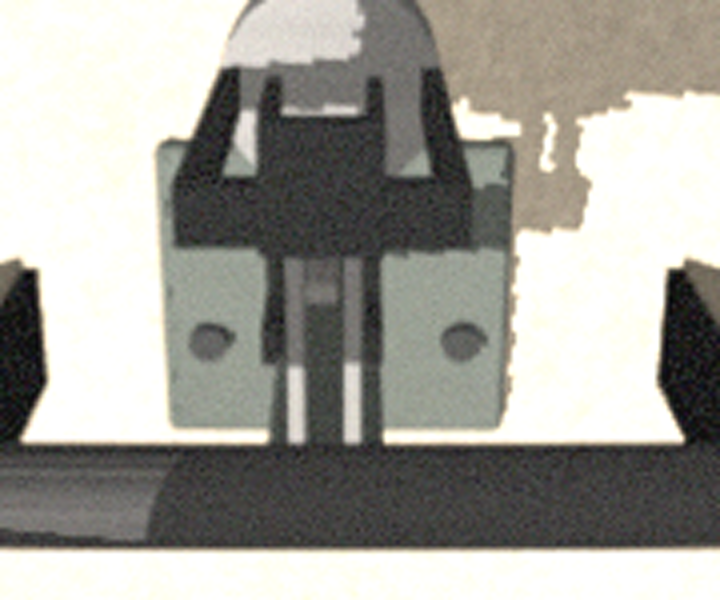

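```bash
python3 - <<'E'
from w import *
from scipy.spatial.transform import Rotation as Ro
c=load('w2.png');c1=load('w1.png')
f=lambda z:[z[0]/4+190,z[1]/4+180]; f1=lambda z:[z[0]/6+235,z[1]/6+195]
Q=[(173,180),(173,247),(472,180),(472,247)];Q1=[(82,303),(82,360),(367,290),(367,348)]
L=[atz(c,f(p),.151) for p in Q]
for p in L: print(p.round(4))
m=sum(L)/4; d=(L[0]+L[1]-L[2]-L[3])/2; print('c',m,np.linalg.norm(d),np.degrees(np.arctan2(d[0],-d[1])))
for a,b in zip(Q,Q1): print('tri',tri([ray(c,f(a)),ray(c1,f1(b))]))
P=[atz(c,f(p),.01) for p in ((157,145),(513,145),(500,425),(172,425))]
for p in P: print(p.round(4))
mm=sum(P)/4; print('mid',mm,mm[:2]-.085*np.array([np.cos(.152),np.sin(.152)]))
o=robot.observe();T=Ro.from_euler('xyz',o['tool_rot']).as_matrix()
print('rel',T.T@(np.r_[m[:2],.121]-o['tool_pos'])*1000, np.degrees(o['tool_rot']))
E
```

```text
[ 0.4812 -0.2284  0.151 ]
[ 0.4942 -0.227   0.151 ]
[ 0.4731 -0.1756  0.151 ]
[ 0.4859 -0.1732  0.151 ]
c [ 0.48359687 -0.20105332  0.151     ] 0.05396615160645453 8.75647125538602
tri (array([ 0.47103909, -0.22492958,  0.17455852]), [np.float64(1.2513633882894653), np.float64(1.2513633882893973)])
tri (array([ 0.48420911, -0.22429056,  0.17050649]), [np.float64(1.181005273095144), np.float64(1.1810052730951583)])
tri (array([ 0.47997239, -0.1715876 ,  0.13443495]), [np.float64(1.490552348428477), np.float64(1.4905523484284116)])
tri (array([ 0.49676278, -0.16844667,  0.12665465]), [np.float64(0.6336350944595993), np.float64(0.6336350944595487)])
[ 0.5271 -0.2488  0.01  ]
[ 0.5107 -0.1421  0.01  ]
[ 0.6071 -0.1274  0.01  ]
[ 0.6235 -0.2341  0.01  ]
mid [ 0.56712818 -0.18810721  0.01      ] [ 0.48310821 -0.20097752]
rel [ 0.17592599 -4.60087711 70.20591948] [-1.79889078e+02  3.28758775e-02 -1.71252762e+02]
```

```bash
python3 -m pendant '[[[0,-2.4,0],0],[[0,-4.8,5],0],[[0,-4.8,20],0],[[0,-4.8,36],0],[[0,-4.8,52],0],[[0,-4.8,65],0],[[0,-4.8,71],0],[[0,-4.8,71],0],[[0,-4.8,71],0]]'
python3 - <<'E'
from w import *
save('wrist','w3.png')
im=cv2.imread('pics/w3.png')[150:380,140:420]; cv2.imwrite('pics/w3z.png',cv2.resize(cv2.convertScaleAbs(im,alpha=1.8,beta=25),None,fx=2.5,fy=2.5,interpolation=cv2.INTER_CUBIC))
print(robot.observe()['tool_pos'],robot.observe()['tool_rot'])
E
```

```text
time: 4.27
tool_pos: [0.4841, -0.2016, 0.1207]
tool_rot: [-3.139, 0.001, -2.989]
contact_force: [-0.2, -0.1, 0.6]
opening: 0.0916
[ 0.48434988 -0.20166482  0.12111579] [-3.13856741e+00  1.87159212e-03 -2.98895747e+00]
```

View pics/w3z.png

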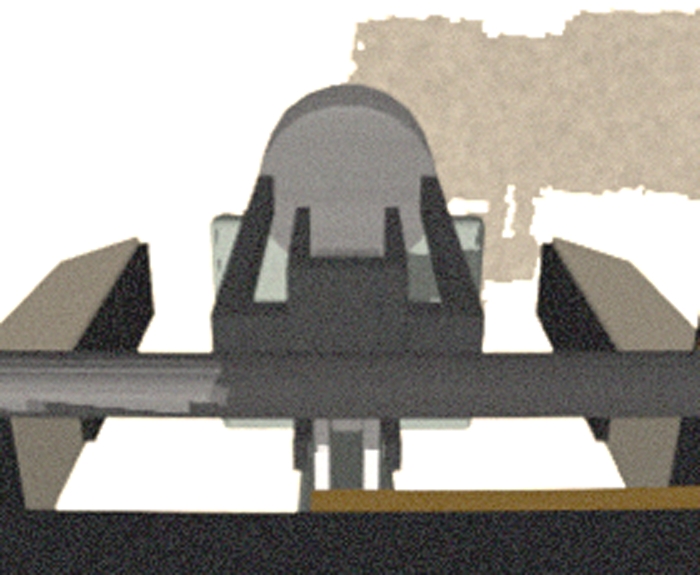

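```bash
python3 -m pendant '[[[0,0,0],0],[[0,0,0],0],[[0,0,0],0],[[0,0,0],0],[[0,0,0],0],[[0,0,0],0]]' 0.3 12
python3 -m pendant '[[[0,0,0],0],[[0,0,0],0],[[0,0,0],0],[[0,0,0],0]]' 0.3 45
python3 - <<'E'
from w import *
save('wrist','w4.png')
o=robot.observe();print(o['torque'],o['contact_force'],o['opening'])
im=cv2.imread('pics/w4.png')[150:380,140:420]; cv2.imwrite('pics/w4z.png',cv2.resize(cv2.convertScaleAbs(im,alpha=1.8,beta=25),None,fx=2.5,fy=2.5,interpolation=cv2.INTER_CUBIC))
E
```

```text
time: 4.82
tool_pos: [0.4844, -0.2017, 0.1212]
tool_rot: [-3.138, 0.002, -2.989]
contact_force: [0.5, 0.4, 0.7]
opening: 0.0566
time: 5.15
tool_pos: [0.4843, -0.2015, 0.1212]
tool_rot: [-3.139, 0.002, -2.989]
contact_force: [-0.3, 1.3, 1.0]
opening: 0.0534
[ 0.25899668  0.02570587 -0.00768689] [-0.56365728  2.17845186  1.16058764] 0.05359561092097384
```

View pics/w4z.png

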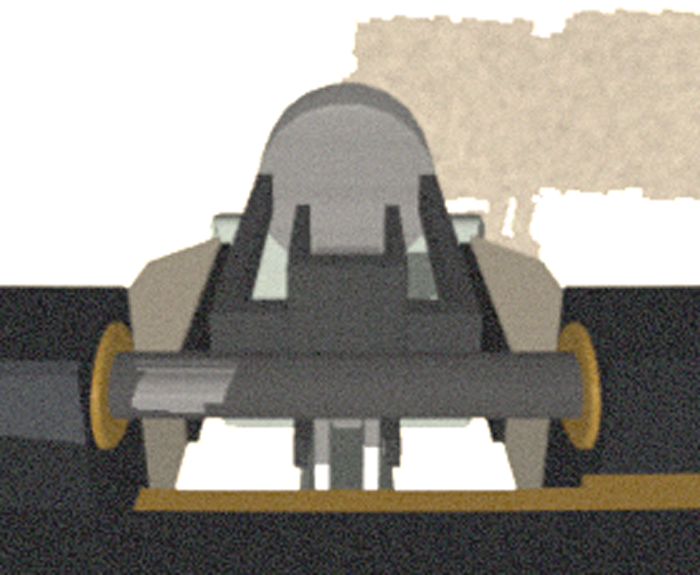

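```bash
python3 -m pendant '[[[0,0,-0.5],0],[[0,0,-0.7],0],[[0,0,-0.7],0]]'; python3 -m pendant '[[[0,0,-0.5],0],[[0,0,-0.7],0],[[0,0,-0.7],0]]'
```

```text
time: 5.45
tool_pos: [0.4838, -0.2013, 0.1212]
tool_rot: [-3.14, 0.001, -2.989]
contact_force: [0.2, 0.2, -5.5]
opening: 0.0536
time: 5.7
tool_pos: [0.4837, -0.2013, 0.1217]
tool_rot: [-3.14, 0.0, -2.989]
contact_force: [-0.6, 0.2, -5.3]
opening: 0.0538
```

```bash
python3 -m pendant '[[[0,0,-0.4],0],[[-0.7,0,-0.4],0],[[-1.4,0,-0.4],0],[[-2,0,-0.4],0],[[-2,0,-0.4],0],[[-2,0,-0.4],0]]'
python3 - <<'E'
from w import *
o=robot.observe();print(o['torque'],o['contact_force'],o['tool_pos'])
E
```

```text
time: 6.2
tool_pos: [0.4852, -0.201, 0.122]
tool_rot: [-3.14, -0.001, -2.989]
contact_force: [-4.6, -0.6, -3.9]
opening: 0.0538
[-0.07601269  0.59313174  0.02562472] [-4.56440019 -0.58706075 -3.93967571] [ 0.48515435 -0.20098688  0.12200942]
```

```bash
python3 -m pendant '[[[-0.7,0,0],0],[[-1.4,0,0],0],[[-1.4,0,0],0]]'; python3 -m pendant '[[[-0.7,0,0],0],[[-1.4,0,0],0],[[-1.4,0,0],0]]'
```

```text
time: 6.45
tool_pos: [0.4865, -0.2008, 0.122]
tool_rot: [-3.14, -0.001, -2.989]
contact_force: [-4.3, -0.5, -4.5]
opening: 0.0533
time: 6.7
tool_pos: [0.4879, -0.2006, 0.122]
tool_rot: [-3.14, -0.001, -2.989]
contact_force: [-4.3, -1.6, -3.3]
opening: 0.0537
```

```bash
for i in 1 2 ; do :; done; python3 -m pendant '[[[-0.7,0,0],0],[[-1.3,0,0],0],[[-1.3,0,0],0]]'; python3 -m pendant '[[[-0.7,0,0],0],[[-1.3,0,0],0],[[-1.3,0,0],0]]';  python3 -m pendant '[[[-0.6,0,-0.2],0],[[-1.2,0,-0.2],0],[[-1.2,0,-0.2],0]]'
```

```text
time: 6.95
tool_pos: [0.4892, -0.2003, 0.1219]
tool_rot: [-3.14, -0.002, -2.989]
contact_force: [-5.0, -0.2, -4.1]
opening: 0.0537
time: 7.2
tool_pos: [0.4904, -0.2001, 0.1218]
tool_rot: [-3.141, -0.002, -2.989]
contact_force: [-5.8, -1.9, -4.0]
opening: 0.0536
time: 7.45
tool_pos: [0.4913, -0.2, 0.1218]
tool_rot: [-3.141, -0.003, -2.989]
contact_force: [-4.7, -1.8, -5.2]
opening: 0.0538
```

```bash
python3 -m pendant '[[[-0.6,0,-0.3],0],[[-1.2,0,-0.4],0],[[-1.2,0,-0.4],0]]'; python3 -m pendant '[[[-0.6,0,0],0],[[-1.2,0,0],0],[[-1.2,0,0],0]]'
```

```text
time: 7.7
tool_pos: [0.492, -0.1998, 0.1217]
tool_rot: [-3.141, -0.004, -2.989]
contact_force: [-5.1, -2.6, -6.4]
opening: 0.0539
time: 7.95
tool_pos: [0.493, -0.1997, 0.1215]
tool_rot: [-3.141, -0.005, -2.989]
contact_force: [-4.6, -2.3, -5.6]
opening: 0.0536
```

```bash
python3 - <<'E'
from w import *
o=robot.observe();print(o['torque'],o['contact_force'],o['tool_pos'])
save('wrist','w5.png')
im=cv2.imread('pics/w5.png')[150:380,140:420]; cv2.imwrite('pics/w5z.png',cv2.resize(cv2.convertScaleAbs(im,alpha=1.8,beta=25),None,fx=2.5,fy=2.5,interpolation=cv2.INTER_CUBIC))
E
```

```text
[-0.23812761  0.82447122  0.06048212] [-4.63431224 -2.33775791 -5.62371255] [ 0.49295938 -0.19968281  0.12148414]
```

View pics/w5z.png

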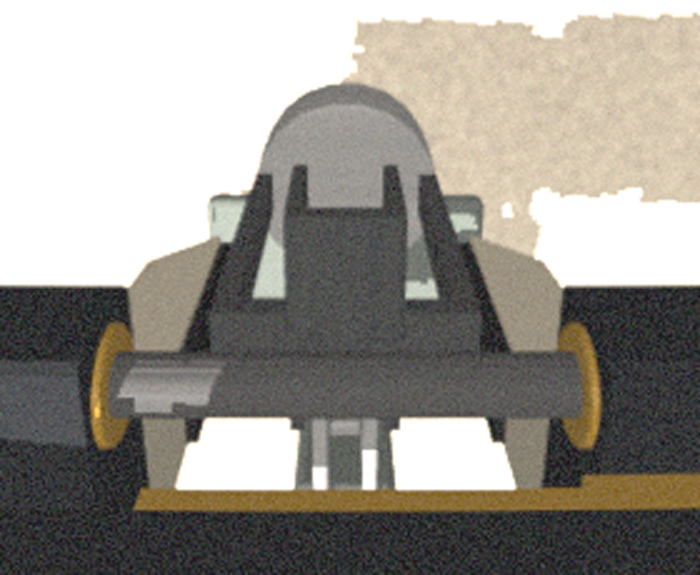

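```bash
python3 -m pendant '[[[-0.6,0,-0.2],0],[[-1.2,0,-0.3],0],[[-1.2,0,-0.3],0]]'; python3 -m pendant '[[[-0.6,0,0],0],[[-1.2,0,-0.2],0],[[-1.2,0,-0.2],0]]'
```

```text
time: 8.25
tool_pos: [0.4935, -0.1995, 0.1214]
tool_rot: [3.141, -0.006, -2.989]
contact_force: [-5.0, -1.7, -5.8]
opening: 0.0539
time: 8.5
tool_pos: [0.4942, -0.1995, 0.1212]
tool_rot: [3.141, -0.007, -2.989]
contact_force: [-4.5, -2.2, -5.6]
opening: 0.0539
```

```bash
python3 -m pendant '[[[-0.6,0,-0.4],0],[[-1.2,0,-0.8],0],[[-1.8,0,-0.8],0],[[-2,0,-0.8],0],[[-2,0,-0.8],0],[[-2,0,-0.8],0]]'
```

```text
time: 9.0
tool_pos: [0.4953, -0.1991, 0.1213]
tool_rot: [3.14, -0.01, -2.989]
contact_force: [-6.6, -2.1, -7.1]
opening: 0.0541
```

```bash
python3 - <<'E'
from w import *
im=cv2.imread('pics/w1.png')[235:290,260:295]; cv2.imwrite('pics/w1zz.png',cv2.resize(cv2.convertScaleAbs(im,alpha=2.2,beta=25),None,fx=10,fy=10,interpolation=cv2.INTER_CUBIC))
im=cv2.imread('pics/w2.png')[215:295,245:295]; cv2.imwrite('pics/w2zz.png',cv2.resize(cv2.convertScaleAbs(im,alpha=2.2,beta=25),None,fx=7,fy=7,interpolation=cv2.INTER_CUBIC))
o=robot.observe();print(o['torque'],o['contact_force'])
E
```

```text
[-0.35524097  1.00378874  0.01204428] [-6.56778807 -2.10859217 -7.07714096]
```

View pics/w1zz.png

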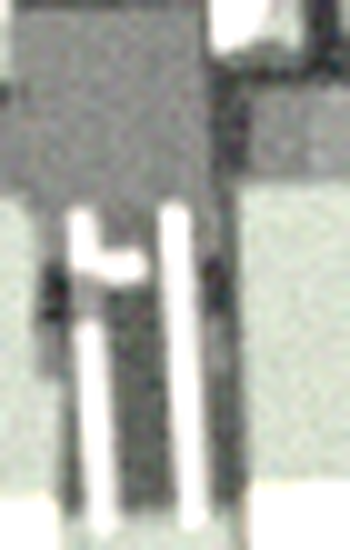

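View pics/w2zz.png

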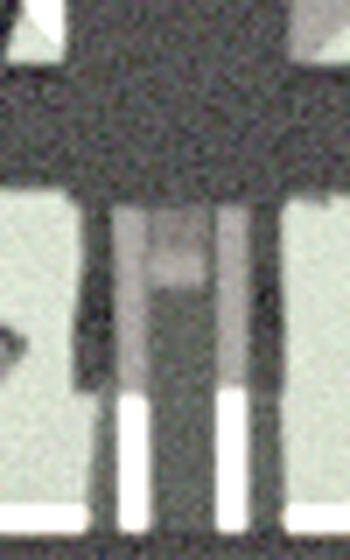

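```bash
python3 - <<'E'
from w import *
c=load('w1.png');a=np.array([np.cos(.152),np.sin(.152),0])
g=lambda p:[260+p[0]/10,235+p[1]/10]
X=lambda p,z:(atz(c,g(p),z)@a*1000).round(1)
f1=lambda z:[z[0]/6+235,z[1]/6+195]
print('bar back',[(atz(c,f1(p),.151)@a*1000).round(1) for p in ((82,360),(367,348))],'front',[(atz(c,f1(p),.151)@a*1000).round(1) for p in ((82,303),(367,290))])
print('nose rear',X((130,200),.160),X((30,195),.160),X((200,205),.160))
print('nose front',[(atz(c,f1(p),.160)@a*1000).round(1) for p in ((160,240),(275,240))])
print('stop front top',X((45,320),.157),X((215,315),.157))
print('stop rear top',X((45,375),.157),X((220,370),.157))
print('keeper top',X((115,280),.165),X((115,250),.165))
for P in ([.4838,-.2013,0],[.4953,-.1991,0]): print('tool',np.array(P)@a*1000)
E
```

```text
bar back [np.float64(453.5), np.float64(454.1)] front [np.float64(441.6), np.float64(442.1)]
nose rear 450.6 449.4 451.7
nose front [np.float64(426.0), np.float64(427.2)]
stop front top 466.6 467.1
stop rear top 473.7 474.2
keeper top 457.8 454.1
tool 447.74197965654287
tool 459.44250106008155
```

```bash
python3 -m pendant '[[[-0.6,0,0],0],[[-1.2,0,-0.2],0],[[-1.2,0,-0.2],0],[[-1.2,0,-0.2],0]]'
python3 - <<'E'
from w import *
o=robot.observe();print(o['torque'],o['contact_force'],o['tool_rot'],o['tool_pos'])
E
```

```text
time: 9.33
tool_pos: [0.4956, -0.199, 0.1212]
tool_rot: [3.14, -0.012, -2.988]
contact_force: [-6.6, -2.7, -4.5]
opening: 0.0536
[-0.34762678  1.07323716 -0.00215885] [-6.62169445 -2.69637556 -4.50338904] [ 3.13965877 -0.01166112 -2.98842674] [ 0.49558419 -0.19898515  0.12118126]
```

```bash
python3 -m pendant '[[[-0.8,0,-0.4],0],[[-1.6,0,-0.8],0],[[-2,0,-0.8],0],[[-2,0,-0.8],0]]'
python3 - <<'E'
from w import *
o=robot.observe();print(o['torque'],o['contact_force'],o['tool_rot'],o['tool_pos'])
E
```

```text
time: 9.67
tool_pos: [0.4967, -0.1986, 0.1214]
tool_rot: [3.139, -0.014, -2.988]
contact_force: [-7.4, -2.3, -5.6]
opening: 0.0535
[-0.20912909  0.99144054 -0.04161253] [-7.40535685 -2.2653679  -5.55367389] [ 3.13866081 -0.01387404 -2.98844009] [ 0.49665385 -0.19857225  0.12135226]
```

```bash
python3 -m pendant '[[[-0.8,0,-0.3],0],[[-1.6,0,-0.5],0],[[-2,0,-0.5],0],[[-2,0,-0.5],0]]'
python3 - <<'E'
from w import *
o=robot.observe();print(o['torque'],o['contact_force'],o['tool_rot'],o['tool_pos'])
save('wrist','w6.png')
im=cv2.imread('pics/w6.png')[150:380,140:420]; cv2.imwrite('pics/w6z.png',cv2.resize(cv2.convertScaleAbs(im,alpha=2.5,beta=25),None,fx=2.5,fy=2.5,interpolation=cv2.INTER_CUBIC))
E
```

```text
time: 10.0
tool_pos: [0.4967, -0.1984, 0.1212]
tool_rot: [3.138, -0.018, -2.988]
contact_force: [-11.0, -3.4, -4.3]
opening: 0.0533
[-0.51503809  1.6392128  -0.02148416] [-11.0484177   -3.37008191  -4.34463452] [ 3.13767823 -0.01826614 -2.98815567] [ 0.49673393 -0.19842126  0.12122663]
```

View pics/w6z.png

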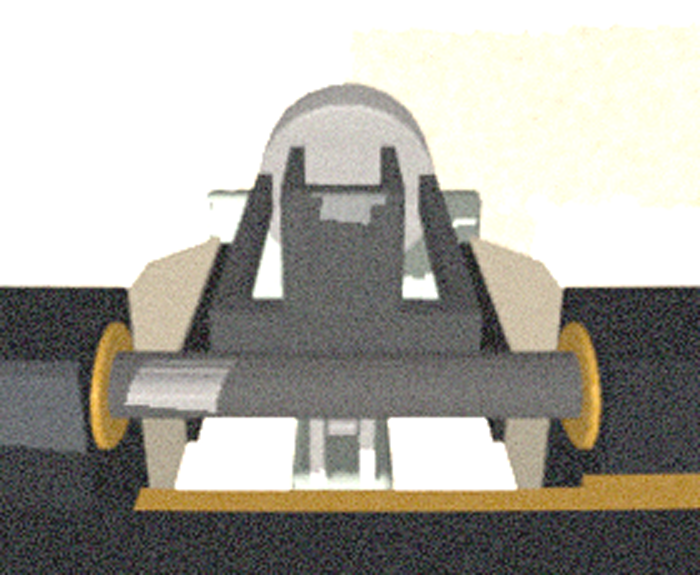

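```bash
python3 -m pendant '[[[0.3,0,0],0],[[0.6,0,-0.4],0],[[0.6,0,-0.6],0],[[0.6,0,-0.6],0]]'
```

```text
time: 10.38
tool_pos: [0.4956, -0.1987, 0.1216]
tool_rot: [3.137, -0.019, -2.988]
contact_force: [-4.8, -2.2, -4.6]
opening: 0.0535
```

```bash
python3 -m pendant '[[[-0.5,0,-1],0],[[-0.5,0,-2],0],[[-0.5,0,-3],0],[[-0.5,0,-3.5],0],[[-0.5,0,-3.5],0]]'
python3 - <<'E'
from w import *
o=robot.observe();print(o['torque'],o['contact_force'],o['tool_rot'],o['tool_pos'])
E
```

```text
time: 10.8
tool_pos: [0.4952, -0.1982, 0.1244]
tool_rot: [3.136, -0.022, -2.988]
contact_force: [-6.2, -0.8, -6.7]
opening: 0.0535
[-0.02625082  0.86717918 -0.00737606] [-6.21386548 -0.75255614 -6.74631547] [ 3.1359307  -0.02150507 -2.98828043] [ 0.49524169 -0.19819082  0.12443088]
```

```bash
python3 -m pendant '[[[-0.5,0,-1],0],[[-0.6,0,-2],0],[[-0.6,0,-3],0],[[-0.6,0,-3.5],0]]'
```

```text
time: 11.13
tool_pos: [0.4951, -0.1977, 0.1272]
tool_rot: [3.134, -0.023, -2.988]
contact_force: [-5.5, -1.7, -7.1]
opening: 0.0535
```

```bash
python3 -m pendant '[[[-0.6,0,-2],0],[[-0.6,0,-4],0],[[-0.6,0,-7],0],[[-0.5,0,-10],0],[[-0.5,0,-13],0],[[-0.5,0,-16],0],[[-0.3,0,-19],0],[[0,0,-22],0],[[0,0,-25],0],[[0,0,-26.5],0]]'
python3 -m pendant '[[[0,0,-0.5],0],[[0,0,-0.5],0],[[0,0,-0.5],0]]'
python3 - <<'E'
from w import *
o=robot.observe();print(o['torque'],o['contact_force'],o['tool_rot'],o['tool_pos'])
save('wrist','w7.png')
im=cv2.imread('pics/w7.png')[150:380,140:420]; cv2.imwrite('pics/w7z.png',cv2.resize(cv2.convertScaleAbs(im,alpha=2.5,beta=25),None,fx=2.5,fy=2.5,interpolation=cv2.INTER_CUBIC))
E
```

```text
time: 11.97
tool_pos: [0.4963, -0.1979, 0.1545]
tool_rot: [3.135, -0.022, -2.988]
contact_force: [-0.3, 0.8, -6.3]
opening: 0.0538
time: 12.22
tool_pos: [0.4963, -0.1979, 0.1549]
tool_rot: [3.135, -0.022, -2.988]
contact_force: [0.9, -0.9, -6.1]
opening: 0.0535
[ 0.04428529 -0.01638671  0.03601485] [ 0.90555639 -0.91765888 -6.07804101] [ 3.1352628  -0.02196066 -2.98821913] [ 0.4963261  -0.19787387  0.15494269]
```

View pics/w7z.png

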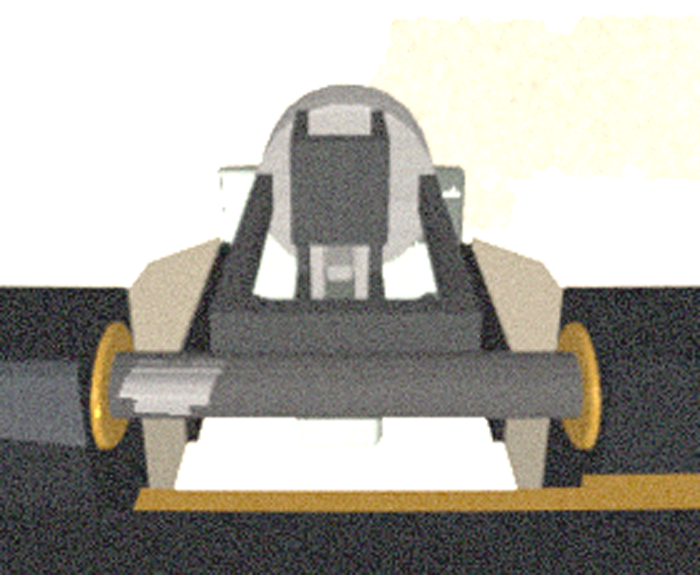

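```bash
python3 -m pendant '[[[3,0,0],0],[[9,0,0],0],[[18,0,0],0],[[30,0,0],0],[[44,0,0],0],[[58,0,0],0],[[72,0,0],0],[[86,0,0],0],[[98,0,0],0],[[108,0,0],0]]'
python3 -m pendant '[[[5,0,0],0],[[5,0,0],0]]'
python3 - <<'E'
from w import *
from scipy.spatial.transform import Rotation as Ro
for n in ('side','top'): save(n,n+'1.png')
o=robot.observe();T=Ro.from_euler('xyz',o['tool_rot']).as_matrix();print(o['contact_force'],o['tool_pos'],T.round(3))
for P in ([.385,-.215,.23],[.42,0,.24],[.5717,.1963,.24]): print((T.T@(np.array(P)-o['tool_pos'])*1000).round(1))
E
```

```text
time: 13.1
tool_pos: [0.388, -0.2143, 0.1573]
tool_rot: [3.135, -0.023, -2.989]
contact_force: [0.1, -0.8, -5.0]
opening: 0.0536
time: 13.27
tool_pos: [0.3818, -0.2151, 0.1576]
tool_rot: [3.135, -0.023, -2.99]
contact_force: [0.6, -0.3, -7.1]
opening: 0.0535
[ 0.66745377  1.35010362 -5.99778795] [ 0.38332189 -0.21534676  0.15767441] [[-0.988 -0.152 -0.022]
 [-0.152  0.988  0.003]
 [ 0.022  0.006 -1.   ]]
[ -0.1   0.5 -72.3]
[-67.1 207.8 -82.5]
[-246.8  378.8  -85.4]
```

View pics/side1.png

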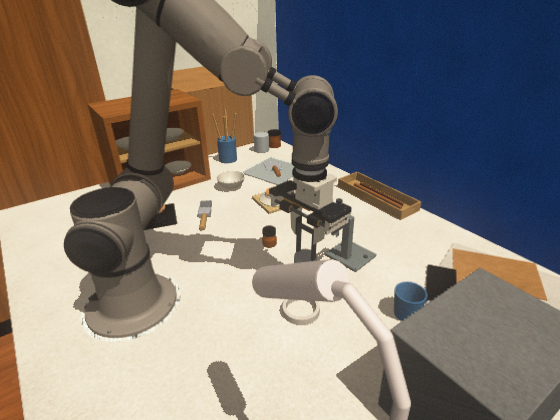

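```bash
python3 -m pendant '[[[0,0,-10],0],[[0,0,-25],0],[[0,0,-42],0],[[0,4,-58],0],[[-2,18,-70],0],[[-10,42,-78],0],[[-24,72,-83],0],[[-40,104,-84],0],[[-56,136,-84],0],[[-72,166,-84],0]]'
python3 -m pendant '[[[-20,30,0],0],[[-38,60,0],0],[[-56,88,0],0],[[-72,112,0],0],[[-82,124,0],0],[[-88,128,0],0],[[-89,128,0],0],[[-89,128,0],0]]'
python3 - <<'E'
from w import *
from scipy.spatial.transform import Rotation as Ro
o=robot.observe();print(o['tool_pos'],o['tool_rot'],o['contact_force'],o['opening'])
save('wrist','w8.png')
print([(r['p'],np.array(r['xy'])*[560,420]) for r in robot.find_in('wrist','cork_top')])
E
```

```text
time: 14.2
tool_pos: [0.4319, -0.0385, 0.2414]
tool_rot: [3.136, -0.021, -2.989]
contact_force: [0.0, -0.4, -6.3]
opening: 0.0534
time: 14.87
tool_pos: [0.5005, 0.1013, 0.2399]
tool_rot: [3.136, -0.021, -2.988]
contact_force: [0.4, -0.2, -5.9]
opening: 0.0532
[0.50053621 0.10131335 0.23989907] [ 3.13601489 -0.02145279 -2.98832101] [ 0.4235598  -0.16547016 -5.85986696] 0.05324996364217272
[(0.7, array([534.184,  12.39 ])), (0.58, array([347.816, 229.404]))]
```

View pics/w8.png

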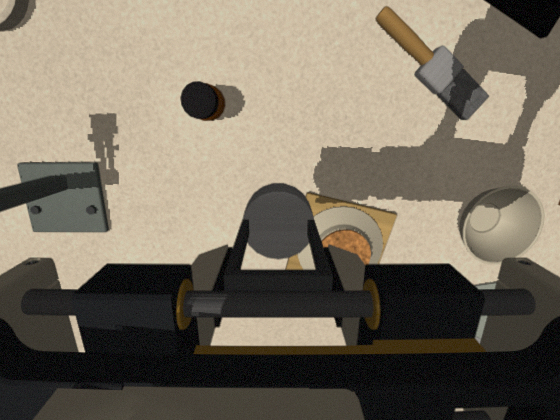

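```bash
python3 -m pendant '[[[20,0,0],0],[[45,0,0],0],[[65,0,0],0],[[70,0,0],0],[[70,0,0],0],[[70,0,0],0]]'
python3 - <<'E'
from w import *
save('wrist','w9.png'); o=robot.observe();print(o['tool_pos'])
im=cv2.imread('pics/w9.png')[130:270,250:420]; cv2.imwrite('pics/w9z.png',cv2.resize(im,None,fx=4,fy=4,interpolation=cv2.INTER_CUBIC))
def fit(fn,sc=1):
    im=np.load('pics/'+fn+'.npy').astype(int); r,g,b=im[...,0],im[...,1],im[...,2]
    m=((r-b>45)&(r>60)).astype(np.uint8)
    n,l,st,ce=cv2.connectedComponentsWithStats(m)
    for i in range(1,n):
        if st[i,4]>30: print(fn,st[i],ce[i].round(1))
fit('w9.png');fit('top0.png');fit('side0.png')
E
```

```text
time: 15.47
tool_pos: [0.4315, 0.0895, 0.2423]
tool_rot: [3.136, -0.019, -2.991]
contact_force: [0.1, -0.4, -5.1]
opening: 0.0534
[0.43184601 0.08960533 0.24211598]
w9.png [ 517    0   43   47 1432] [539.5  22.1]
w9.png [372  71  54  52 991] [398.2  96.7]
w9.png [201 143  21   9  50] [211.6 145.6]
w9.png [547 217  13  37 258] [555.  238.3]
w9.png [299 245  14  25 221] [305.7 258.2]
w9.png [344 248  48  16 281] [371.5 257.4]
w9.png [176 285   8  44 145] [179.  307.5]
w9.png [372 284   8  45 145] [376.3 306.9]
w9.png [299 318  26   6  53] [310.9 319.7]
w9.png [465 339  13   9  38] [470.9 343.7]
w9.png [351 341  50  13 175] [375.1 348.6]
w9.png [415 340  13  10  41] [421.2 343.3]
w9.png [423 343  29  10  87] [438.5 348. ]
w9.png [212 346   9   8  31] [216.5 350.1]
w9.png [237 347  16   7  50] [243.7 350.6]
w9.png [316 347  16   7  43] [323.5 350.6]
w9.png [333 347  15   7  41] [339.6 350.4]
w9.png [254 348  26   6  61] [265.5 350.6]
top0.png [    0     7   526    82 25342] [277.1  35.2]
top0.png [228  68  92  24 995] [271.2  82.6]
top0.png [ 391   69   81   69 2875] [431.4 103.2]
top0.p
[... 327 characters left out ...]
 [ 13 326  19   5  49] [ 23.1 328.2]
side0.png [    4    10   250   191 22860] [111.5 113.5]
side0.png [142 135  18  13  99] [150.  140.4]
side0.png [269 135  12  14 124] [274.9 141.7]
side0.png [273 165   8  12  48] [276.4 170.6]
side0.png [149 167  14   7  43] [156.6 169.8]
side0.png [338 172  83  49 783] [382.4 196.2]
side0.png [265 186  24  12 198] [275.6 191.3]
side0.png [252 192  49  22 291] [277.7 203.7]
side0.png [151 202  14  12 115] [158.  206.3]
side0.png [199 213   8  18 101] [202.8 221.4]
side0.png [262 235  15  13 136] [270.  241.2]
side0.png [ 452  248   96   53 2326] [499.9 269.9]
side0.png [  0 268  11  54 410] [  3.6 297.4]
side0.png [   0  332   24   88 1635] [  9.4 380.7]
```

View pics/w9z.png

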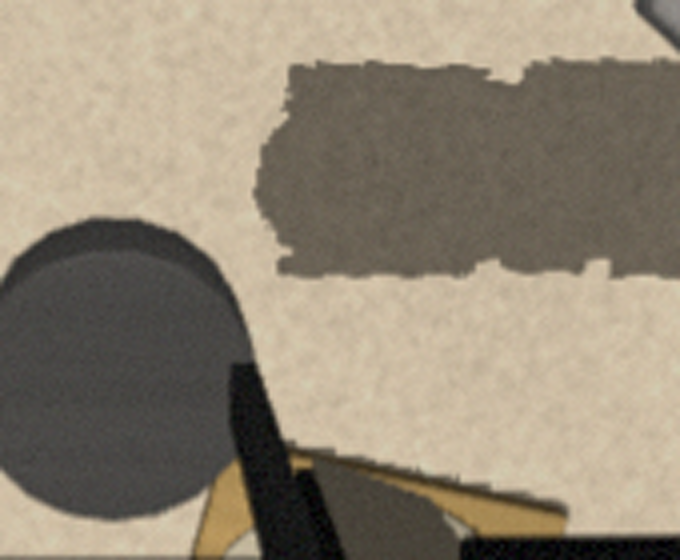

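```bash
python3 -m pendant '[[[-20,0,0],0],[[-45,0,0],0],[[-70,0,0],0],[[-95,-5,0],0],[[-115,-10,0],0],[[-128,-15,0],0],[[-130,-15,0],0],[[-130,-15,0],0],[[-130,-15,0],0]]'
python3 - <<'E'
from w import *
save('wrist','w10.png'); o=robot.observe();print(o['tool_pos'])
im=cv2.imread('pics/w10.png')[100:270,250:450]; cv2.imwrite('pics/w10z.png',cv2.resize(im,None,fx=4,fy=4,interpolation=cv2.INTER_CUBIC)[:600])
E
```

```text
time: 16.27
tool_pos: [0.5625, 0.0943, 0.2388]
tool_rot: [3.136, -0.021, -2.991]
contact_force: [-1.0, -0.4, -5.5]
opening: 0.0538
[0.56220658 0.09438242 0.23915934]
```

View pics/w10z.png

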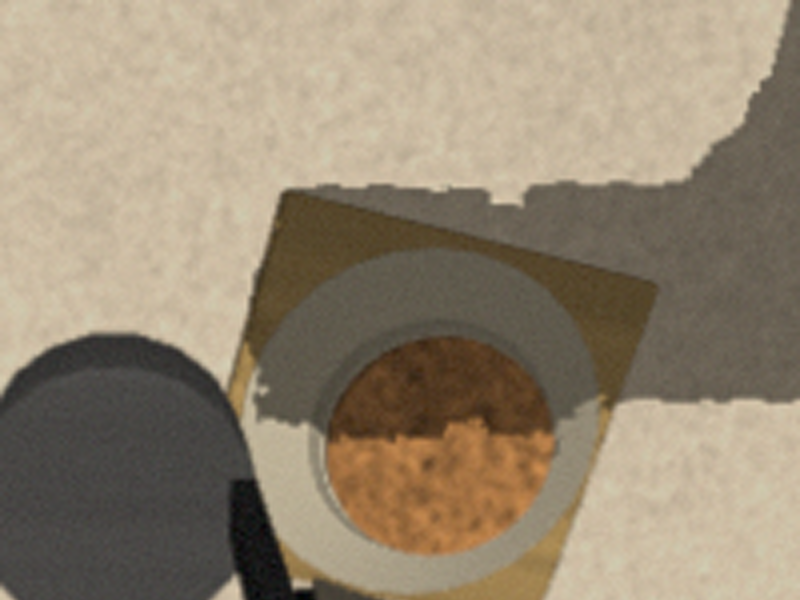

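```bash
python3 - <<'E'
from w import *
from scipy.spatial.transform import Rotation as Ro
c=load('w10.png')
g=lambda p:[250+p[0]/4,100+p[1]/4]
C=atz(c,g((440,444)),.041);print('cork',C,'diam',np.linalg.norm(atz(c,g((327,444)),.041)-atz(c,g((553,444)),.041)),np.linalg.norm(atz(c,g((440,335)),.041)-atz(c,g((440,553)),.041)))
print('board',[atz(c,g(p),.012).round(4) for p in ((283,190),(657,287))])
t=load('top0.png');s=load('side0.png')
print('reproj top',proj(t,C),'side',proj(s,C))
print('tri w10+side',tri([ray(c,g((440,444))),ray(s,[276.5,191.8])]),'w10+top',tri([ray(c,g((440,444))),ray(t,[202,173.5])]))
o=robot.observe();T=Ro.from_euler('xyz',o['tool_rot']).as_matrix()
top=o['tool_pos']+T@np.array([0,0,.081-.030]); ft=o['tool_pos']+T@np.array([0,0,.081])
print('pred disc top px',proj(c,top),'rim L/R/front/back',[proj(c,top+.028*T@np.array(v)).round(1) for v in ([0,-1,0],[0,1,0],[1,0,0],[-1,0,0])],'foot rim front',proj(c,ft+.028*T[:,0]))
im=cv2.imread('pics/w10.png')[165:275,220:340]; cv2.imwrite('pics/w10y.png',cv2.resize(cv2.convertScaleAbs(im,alpha=2.5,beta=10),None,fx=5,fy=5,interpolation=cv2.INTER_CUBIC))
print(ft,C-ft)
E
```

```text
cork [0.5763088 0.2038071 0.041    ] diam 0.0722093904969402 0.07255478178027099
board [array([0.5078, 0.1441, 0.012 ]), array([0.5198, 0.2732, 0.012 ])]
reproj top [200.30742418 172.3151538 ] side [274.8038098  190.83497716]
tri w10+side (array([0.58018808, 0.20412544, 0.03545249]), [np.float64(2.9132192379835455), np.float64(2.9132192379835984)]) w10+top (array([0.56825903, 0.19525488, 0.06542906]), [np.float64(1.7264395801678507), np.float64(1.7264395801678698)])
pred disc top px [277.08878439 228.21540883] rim L/R/front/back [array([240.1, 228.2]), array([314.1, 228.2]), array([277. , 192.3]), array([277.1, 261.4])] foot rim front [277.09201967 183.20048832]
[0.56049535 0.09458734 0.15817767] [ 0.01581345  0.10921976 -0.11717767]
```

View pics/w10y.png

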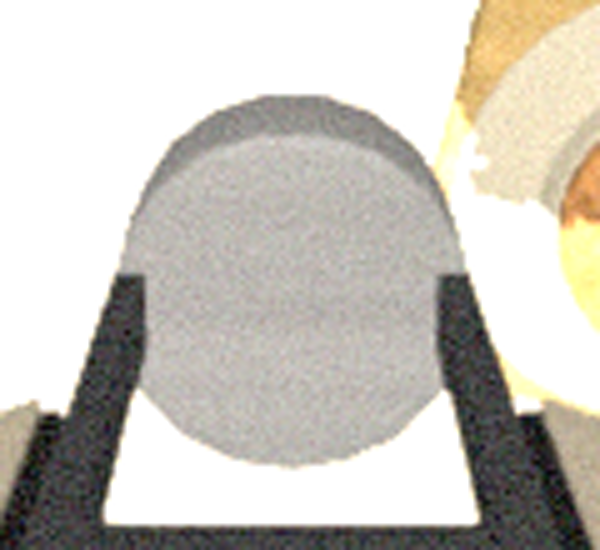

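```bash
python3 -m pendant '[[[-6,18,0],0],[[-14,42,0],0],[[-22,68,0],0],[[-28,90,10],0],[[-33,101,25],0],[[-33,103,42],0],[[-33.3,103.4,56],0],[[-33.3,103.4,60],0],[[-33.3,103.4,60],0],[[-33.3,103.4,60],0]]'
python3 - <<'E'
from w import *
save('wrist','w11.png'); o=robot.observe();print(o['tool_pos'],o['contact_force'])
im=cv2.imread('pics/w11.png')[120:290,180:380]; cv2.imwrite('pics/w11z.png',cv2.resize(cv2.convertScaleAbs(im,alpha=1.8,beta=10),None,fx=3.5,fy=3.5,interpolation=cv2.INTER_CUBIC))
E
```

```text
time: 17.15
tool_pos: [0.5785, 0.2017, 0.18]
tool_rot: [3.136, -0.02, -2.991]
contact_force: [0.1, -0.0, -4.9]
opening: 0.0533
[0.57883517 0.20166674 0.18041239] [ 0.43081663  0.0611974  -6.13710387]
```

View pics/w11z.png

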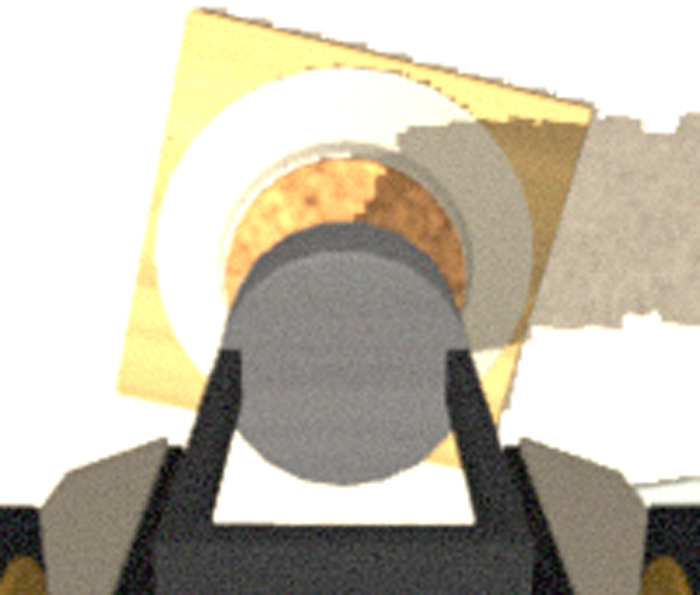

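```bash
python3 - <<'E'
from w import *
from scipy.spatial.transform import Rotation as Ro
c=load('w11.png');g=lambda p:[180+p[0]/3.5,120+p[1]/3.5]
o=robot.observe();T=Ro.from_euler('xyz',o['tool_rot']).as_matrix();h=T[:,0]*[1,1,0];h/=np.linalg.norm(h)
E=atz(c,g((347,157)),.041);C=E-.036*h
print('cork',C, 'lr',atz(c,g((225,270)),.041),atz(c,g((470,270)),.041))
D=atz(c,g((160,230)),.026),atz(c,g((533,230)),.026)
def fz(z): # disc top rim and bottom rim front at height
    return
ft=o['tool_pos']+T@np.array([0,0,.081]);print('foot',ft)
zt=ft[2]
F=atz(c,g((345,222)),zt)-.028*h; B=atz(c,g((345,485)),zt+.03)+.028*h; Ft=atz(c,g((345,250)),zt+.03)-.028*h
print('foot from bottom rim',F,'top rim',(B+Ft)/2,B,Ft)
for n in('C-foot pred',ft),('C-F',F),('C-toprim',(B+Ft)/2): print(n[0],(T.T@(C-n[1])*1000).round(1))
E
```

```text
cork [0.57828987 0.20444321 0.041     ] lr [0.58126234 0.16824515 0.041     ] [0.57050199 0.24033358 0.041     ]
foot [0.57728505 0.20190459 0.09942758]
foot from bottom rim [0.5774306  0.20317185 0.09942758] top rim [0.57610276 0.20269183 0.12942758] [0.57501532 0.20253585 0.12942758] [0.5771902  0.20284781 0.12942758]
C-foot pred [-2.5  2.  58.4]
C-F [-2.1  0.8 58.4]
C-toprim [-4.1  0.9 88.4]
```

```bash
python3 -m pendant '[[[-0.5,0.4,6],0],[[-1,0.8,16],0],[[-1.5,0.8,27],0],[[-1.5,0.8,38],0],[[-1.5,0.8,46],0],[[-1.5,0.8,50],0],[[-1.5,0.8,51],0],[[-1.5,0.8,51],0]]'
python3 - <<'E'
from w import *
save('wrist','w12.png'); o=robot.observe();print(o['tool_pos'],o['contact_force'])
im=cv2.imread('pics/w12.png')[120:290,180:380]; cv2.imwrite('pics/w12z.png',cv2.resize(cv2.convertScaleAbs(im,alpha=1.8,beta=10),None,fx=3.5,fy=3.5,interpolation=cv2.INTER_CUBIC))
E
```

```text
time: 17.87
tool_pos: [0.5791, 0.2028, 0.1289]
tool_rot: [3.136, -0.019, -2.991]
contact_force: [-0.6, 0.5, -5.9]
opening: 0.0538
[0.57946197 0.2028842  0.12954319] [-1.40947549 -0.44750586 -6.02478608]
```

View pics/w12z.png

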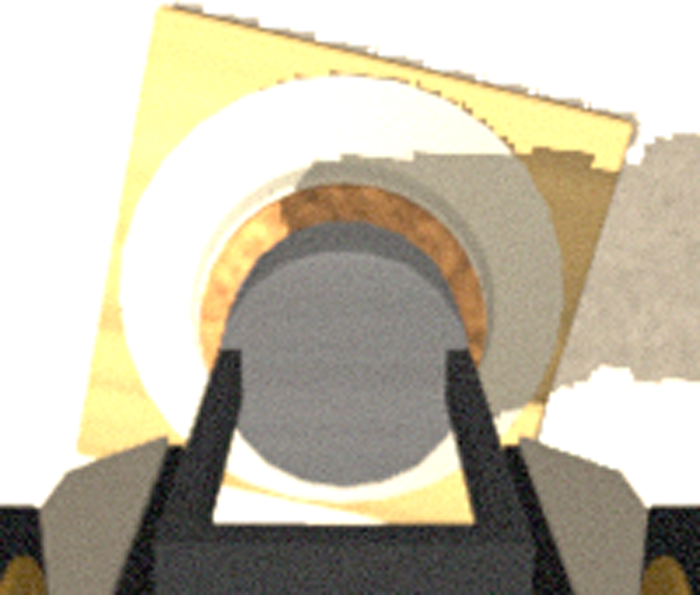

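```bash
python3 - <<'E'
from w import *
from scipy.spatial.transform import Rotation as Ro
c=load('w12.png');g=lambda p:[180+p[0]/3.5,120+p[1]/3.5]
o=robot.observe();T=Ro.from_euler('xyz',o['tool_rot']).as_matrix();h=T[:,0]*[1,1,0];h/=np.linalg.norm(h)
C=atz(c,g((345,183)),.041)-.036*h
for z in (.046,.0485,.051):
    F=atz(c,g((345,222)),z)-.028*h; print(z,C,F,(T.T@(C-F)*1000).round(1))
print(np.linalg.norm(atz(c,g((200,310)),.041)-atz(c,g((488,310)),.041)))
E
```

```text
0.046 [0.57805939 0.20446497 0.041     ] [0.57858476 0.20449846 0.046     ] [0.4 0.  5. ]
0.0485 [0.57805939 0.20446497 0.041     ] [0.57807491 0.20439702 0.0485    ] [-0.1  0.   7.5]
0.051 [0.57805939 0.20446497 0.041     ] [0.57756505 0.20429559 0.051     ] [-0.7  0.  10. ]
0.07192073939438982
```

Centred. Creep down until the cork takes load.

```bash
python3 -m pendant '[[[0,0,1.5],0],[[0,0,3],0],[[0,0,4.5],0],[[0,0,5],0],[[0,0,5],0]]'; python3 -m pendant '[[[0,0,0.7],0],[[0,0,1.4],0],[[0,0,1.5],0]]'
```

```text
time: 18.33
tool_pos: [0.5793, 0.2029, 0.1244]
tool_rot: [3.136, -0.018, -2.991]
contact_force: [0.0, -0.7, -6.3]
opening: 0.0532
time: 18.58
tool_pos: [0.5792, 0.2029, 0.1228]
tool_rot: [3.136, -0.018, -2.991]
contact_force: [-0.2, -0.7, -5.8]
opening: 0.0534
```

```bash
python3 -m pendant '[[[0,0,0.7],0],[[0,0,0.9],0],[[0,0,0.9],0]]'; python3 -m pendant '[[[0,0,0.5],0],[[0,0,0.6],0],[[0,0,0.6],0]]'
```

```text
time: 18.83
tool_pos: [0.5793, 0.2029, 0.1227]
tool_rot: [3.136, -0.018, -2.991]
contact_force: [-1.8, -1.2, 1.6]
opening: 0.0534
time: 19.08
tool_pos: [0.5793, 0.2029, 0.1226]
tool_rot: [3.136, -0.017, -2.991]
contact_force: [-2.7, -1.4, 3.5]
opening: 0.0535
```

```bash
python3 -m pendant '[[[0,0,-0.3],0],[[0,0,-0.3],0],[[0,0,-0.3],0]]' - 6; python3 -m pendant '[[[0,0,0],0],[[0,0,0],0],[[0,0,0],0],[[0,0,0],0]]' 0.68 3
python3 - <<'E'
from w import *
save('wrist','w13.png'); o=robot.observe();print(o['tool_pos'],o['contact_force'])
im=cv2.imread('pics/w13.png')[120:320,170:390]; cv2.imwrite('pics/w13z.png',cv2.resize(cv2.convertScaleAbs(im,alpha=1.8,beta=10),None,fx=3,fy=3,interpolation=cv2.INTER_CUBIC))
E
```

```text
time: 19.33
tool_pos: [0.5794, 0.203, 0.1227]
tool_rot: [3.136, -0.017, -2.991]
contact_force: [-1.4, -0.7, -2.9]
opening: 0.0541
time: 19.67
tool_pos: [0.5797, 0.203, 0.1229]
tool_rot: [3.136, -0.016, -2.991]
contact_force: [0.1, -0.1, -0.3]
opening: 0.0622
[0.57965991 0.20298133 0.12291599] [ 0.54219434  0.68986742 -0.10543001]
```

View pics/w13z.png

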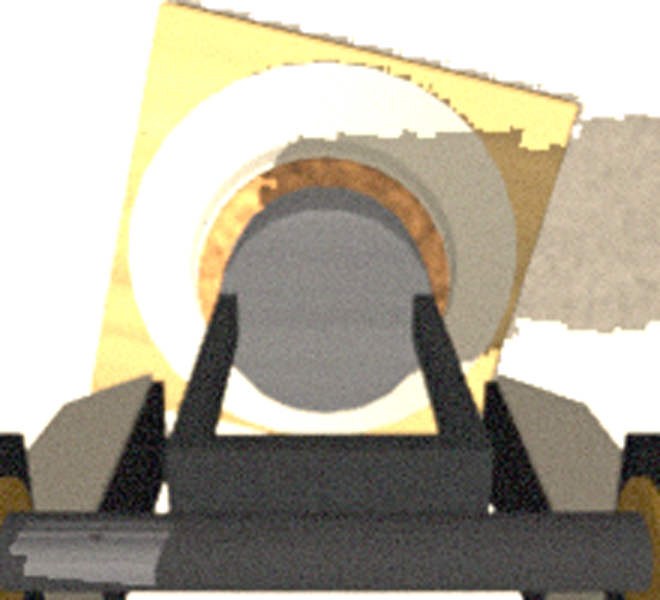

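```bash
python3 -m pendant '[[[0,0,0],0],[[0,0,0],0],[[0,0,0],0],[[0,0,0],0],[[0,0,0],0]]' 0.95 20; python3 -m pendant '[[[0,0,-4],0],[[0,0,-12],0],[[0,0,-25],0],[[0,0,-42],0],[[0,0,-62],0],[[0,0,-82],0],[[0,0,-102],0],[[20,0,-115],0],[[45,0,-120],0],[[65,0,-120],0]]'
python3 -m pendant '[[[-10,0,-30],0],[[-20,0,-60],0],[[-20,0,-60],0],[[-20,0,-60],0]]'
python3 - <<'E'
from w import *
for n in('wrist','side','top'): save(n,n+'9.png')
o=robot.observe();print(o['tool_pos'],o['contact_force'],o['qpos'],o['time'])
im=cv2.imread('pics/side9.png')[130:330,180:420]; cv2.imwrite('pics/side9z.png',cv2.resize(im,None,fx=3,fy=3,interpolation=cv2.INTER_CUBIC))
E
```

```text
time: 20.13
tool_pos: [0.5797, 0.203, 0.1229]
tool_rot: [3.136, -0.017, -2.991]
contact_force: [-0.0, -0.1, -0.2]
opening: 0.0863
time: 20.97
tool_pos: [0.5171, 0.1928, 0.2464]
tool_rot: [3.135, -0.013, -2.991]
contact_force: [-0.2, -1.0, 1.3]
opening: 0.0875
time: 21.3
tool_pos: [0.5386, 0.1958, 0.3088]
tool_rot: [3.135, -0.008, -2.991]
contact_force: [-0.5, 0.2, 0.5]
opening: 0.0875
[0.53722655 0.19549085 0.30551584] [ 0.19708256  0.47580579 -0.28918465] [ 0.21109329  0.39358438  1.23099108  0.00688069  1.53090701 -1.51041811] 21.45
```

View pics/side9z.png

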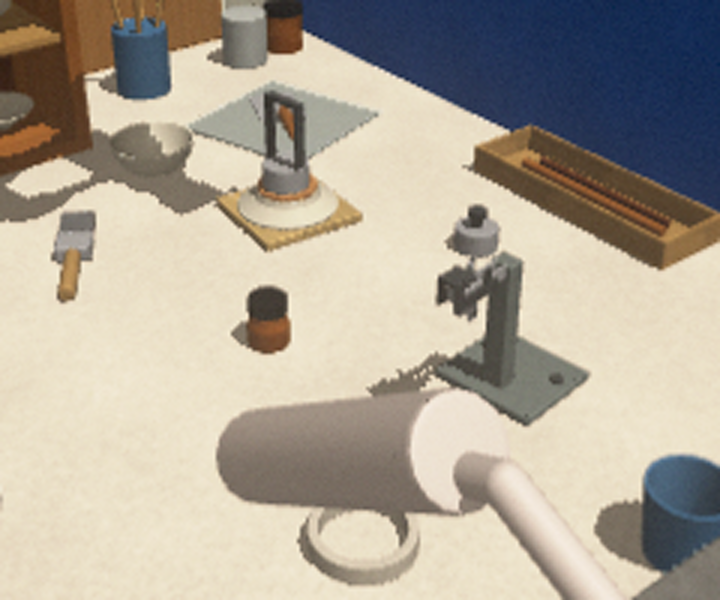

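View pics/wrist9.png

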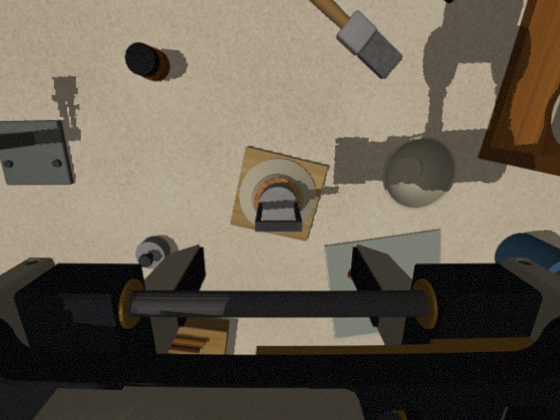

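View pics/top9.png

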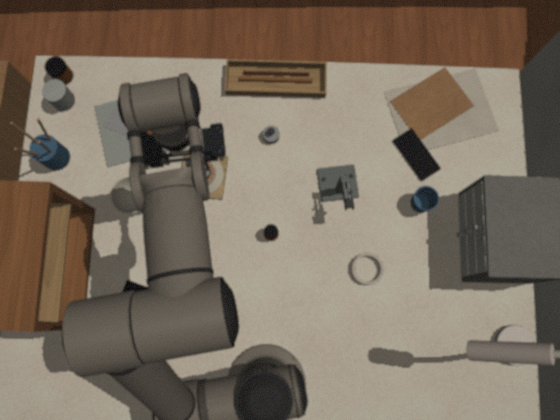

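```bash
python3 -m pendant '[[[0,0,0],0],[[0,0,0],0],[[0,0,0],0]]'; python3 -c "
from cell import robot
print(robot.hand_in())"
```

```text
time: 21.7
tool_pos: [0.537, 0.1955, 0.3048]
tool_rot: [3.136, -0.016, -2.991]
contact_force: [0.3, 0.2, -1.4]
opening: 0.0873
the job is handed in; nothing more can be done
None
```

The press weight is off the hook and stands upright on the cork disc of the white mended dish. I let go, moved the arm clear and handed the job in at 21.7 s.

**Taking it off:**
- I gripped the bail by its legs and lifted it about 1 mm.
- With the bail I pushed the keeper back until the rigid stops were felt, about 13 mm back at roughly 11.5 N, then eased off 1.1 mm. Keeper force on the way was about 4 to 7.5 N.
- The bar rose 34 mm without catching on the nose, and the keeper showed shut again in the wrist picture.
- I then drew the weight about 100 mm forward of the seat before going higher.

**Setting it down:**
- Just before touchdown, the wrist picture put the disc within about 1 mm of the cork's centre.
- It touched the cork gently, and I pressed with about 3.5 N, plus the weight itself, before releasing.

**Last checks:**
- The side picture shows the weight upright, and the wrist picture shows it within the cork. The other objects look to be where they were.
- The gripper was about 0.18 m above its release height, and the force readings were near zero.

**What disagreed:**
- The first estimate of the cork's position, from the top and side cameras, was 5 to 9 mm off the close wrist view. I trusted the wrist view.
- Repeated small pushes tilted the tool by about 1.3°. The weight settled flat when released.
- The weight's disc looked about 5% smaller in the wrist picture than predicted, so I found the set-down height by force instead.

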